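# Tare the balance under the beaker and print the zero

### The job

Zero the balance that has the straight-sided beaker standing on its pan: with the fingertips, gently press that balance's long bar key (tare) down and let it come up again, then press its round key (print) in the same way and withdraw. Press no square key and no key of the balance with the conical flask, do not lean hard on either balance, and leave the glassware and everything else on the bench where it stands.

Things in the scene. Friction and masses are not known exactly. Their poses are not given: they have to be found in the camera images.
- balance_a: Off-white laboratory balance, fixed, 300 long (x) x 210 wide (y) mm. Origin: centre of its underside, on the bench; x points from its front (key panel, robot side) to its rear, z up. Panel 44 mm high; on it, in a row at x = -108 mm, three light-grey spring keys: long bar (tare) at y = 57 mm, round (print) at y = -23, small square (power) at y = -80: bar on the left. The other balance is its mirror image.
- balance_a_pan (a point): Centre of the top of balance_a's round steel pan, 116 mm across, 72 mm above the bench, 75 mm behind the middle of the balance and 183 mm behind its row of keys. Around the pan lies the rear deck, 62 mm high, which begins 68 mm behind the row of keys, with a low display at its front edge.
- bar_a_top (a point): Centre of the top face of balance_a's long bar key (tare), 60 mm along the balance's y by 20 mm along its x; it stands 10 mm proud of the panel, 54 mm above the bench, and moves with the key.
- bar_a (a joint): How far balance_a's bar key is pressed down, m: 0 up, 0.006 fully down at its stop. It counts as pressed beyond 0.004. A spring resists with about 0.6 N at first and 4.8 N fully down and brings the key back up.
- round_a_top (a point): Centre of the top face of balance_a's round key (print), 24 mm across; it stands 10 mm proud of the panel, 54 mm above the bench, and moves with the key.
- round_a (a joint): How far balance_a's round key is pressed down, m: 0 up, 0.006 fully down at its stop. It counts as pressed beyond 0.004. A spring resists with about 0.6 N at first and 4.8 N fully down and brings the key back up.
- square_a_top (a point): Centre of the top face of balance_a's small square key (power), 20 x 20 mm; it stands 10 mm proud of the panel, 54 mm above the bench, and moves with the key.
- square_a (a joint): How far balance_a's square key is pressed down, m: 0 up, 0.006 fully down at its stop. It counts as pressed beyond 0.004. A spring resists with about 0.6 N at first and 4.8 N fully down and brings the key back up.
- balance_b: Off-white laboratory balance, fixed, 300 long (x) x 210 wide (y) mm. Origin: centre of its underside, on the bench; x points from its front (key panel, robot side) to its rear, z up. Panel 44 mm high; on it, in a row at x = -108 mm, three light-grey spring keys: long bar (tare) at y = -57 mm, round (print) at y = 23, small square (power) at y = 80: bar on the right. The other balance is its mirror image.
- balance_b_pan (a point): Centre of the top of balance_b's round steel pan, 116 mm across, 72 mm above the bench, 75 mm behind the middle of the balance and 183 mm behind its row of keys. Around the pan lies the rear deck, 62 mm high, which begins 68 mm behind the row of keys, with a low display at its front edge.
- bar_b_top (a point): Centre of the top face of balance_b's long bar key (tare), 60 mm along the balance's y by 20 mm along its x; it stands 10 mm proud of the panel, 54 mm above the bench, and moves with the key.
- bar_b (a joint): How far balance_b's bar key is pressed down, m: 0 up, 0.006 fully down at its stop. It counts as pressed beyond 0.004. A spring resists with about 0.6 N at first and 4.8 N fully down and brings the key back up.
- round_b_top (a point): Centre of the top face of balance_b's round key (print), 24 mm across; it stands 10 mm proud of the panel, 54 mm above the bench, and moves with the key.
- round_b (a joint): How far balance_b's round key is pressed down, m: 0 up, 0.006 fully down at its stop. It counts as pressed beyond 0.004. A spring resists with about 0.6 N at first and 4.8 N fully down and brings the key back up.
- square_b_top (a point): Centre of the top face of balance_b's small square key (power), 20 x 20 mm; it stands 10 mm proud of the panel, 54 mm above the bench, and moves with the key.
- square_b (a joint): How far balance_b's square key is pressed down, m: 0 up, 0.006 fully down at its stop. It counts as pressed beyond 0.004. A spring resists with about 0.6 N at first and 4.8 N fully down and brings the key back up.
- beaker: Clear straight-sided open beaker, 72 mm across, 90 mm high; stands on the pan of either balance. Origin: centre of its underside. Loose.
- flask: Clear conical flask with a narrow neck, 74 mm across the foot, 30 mm at the neck, 112 mm high; stands on the other balance's pan. Origin: centre of its underside. Loose bystander.
- weight: Small brass calibration weight with a knob, 24 mm across, 33 mm high, on the rear deck of balance_a, beside its display. Origin: centre of its underside. Loose bystander.
- vial: Small clear vial with a black cap, 22 mm across, 42 mm high, on the rear deck of balance_b, beside its display. Origin: centre of its underside. Loose bystander.
- jar: Small amber bottle, 42 mm across, 75 mm high, on the bench between the balances. Origin: centre of its underside. Loose bystander.
- reagent: Amber reagent bottle, 72 mm across, 150 mm high, on the bench at the left. Origin: centre of its underside. Loose bystander.
- mortar: White ceramic mortar bowl, 100 mm across, 55 mm high, on the bench at the right. Origin: centre of its underside. Loose bystander.
- spatula: Slim steel laboratory spatula, 175 mm long, 14 mm wide at its blade, 6 mm thick, lying on the bench at the right. Origin: about its middle, on the bench. Loose bystander.

How it is judged:
By the outcome, as a careful person would: the job done as asked, in the order asked, and still so for the second after the job is handed in, with the robot touching nothing.
It also fails if it takes over 38 s, if anything falls off the work surface, if the arm or the gripper's body presses on something with over 40 N, if the wrist force passes 120 N, or if a joint passes its speed limit or range.

### The arm

A 7-joint arm with a two-finger parallel gripper is mounted at the origin on the work surface. World frame = base frame: x ahead of the robot, y to its left, z up, the work surface at z = 0. Lengths are in m, angles in rad, forces in N, time in s.
With the tool pointing down it reaches from about 0.4 to 0.85 m from the base axis. Payload 10.4 kg.
Tool frame: the origin (TCP) lies at the very end of the fingers, on their centre line; the grasp point (between the pads) lies 19 mm behind it; z points along the fingers, y is the direction in which the jaws open and shut (so a half turn about z gives the same grasp; the last joint's range is limited). The gripper opens to 87 mm and grips with 3 to 60 N. Pads are 19 mm wide; open, the fingers measure 117 mm over their backs; the gripper's body (75 mm by 190 mm) begins 51 mm behind the grasp point.
Start: joints at [-1.205, 0.332, -0.065, 1.46, 0.022, 1.35, -0.088], TCP at [0.237, 0.578, 0.223] pointing down, gripper open.
Joint ranges: [-2.6, 2.6], [-0.5, 2.12], [-1.47, 1.34], [0.16, 2.42], [-1.27, 4.41], [0.06, 2.06], [-2.6, 2.6]. Speed limits (rad/s): [2.22, 2.22, 2.79, 2.79, 3.14, 3.14, 3.14].

### API

Orientations are given as a unit quaternion [x, y, z, w].
In Python, from bench import read_state, camera, close_job, recognise, masks_of gives the robot as it stands.
- The arm moves only by the tool play_rows, never from a script. Its argument "moves" is a list of rows, each a list of 3 entries, a list of its own where there are three numbers: the shift along the tool's x, y, z in cm, then the turn, a rotation vector about the tool's x, y, z in rad, then the finger opening in cm, from 0 to 8.7. In form: [[[dx, dy, dz], [ax, ay, az], jaw], ...]. A call has 1 to 8 rows; each row is the pose to reach, as a shift and turn from the pose commanded when the call began, along the tool's axes at that moment; what a row does not reach only later rows make up. A row lasts 1/8 s, in which the tool goes at most 62.5 mm and 10.7 degrees, less where a joint would pass 70% of its speed; a pose out of reach is approached as far as the arm can. A call with a gripper value outside its range is refused whole. The fingers move at their own pace and stop on an object; "grip_force" is the grip in N (left out, the last holds). Time passes only in rows, so rows that repeat a pose let the fingers close. It gives the time, the measured TCP pose, the force and the opening at its end, in the units of the state.
- read_state(): the state, without advancing time (a new reading comes with each control period).
- camera(name): name is "side" or "top" or "wrist"; returns a dict with "frame" (420x560x3 uint8, red, green, blue), "intrinsics" (3x3 intrinsics, pixels), "k1" (the pictures are not rectified: a ray, as slopes to the right and down, at radius r is drawn at 1 + k1 r^2 times it, then the intrinsics apply), "camera_from_world" (4x4, takes a point from world to camera coordinates). Camera axes: x right, y down, z forward; pixel columns grow to the right and rows downward; lengths in m; the calibration is good to about 2 mm. A picture is of the moment at which its call begins. There is no depth.
- close_job(): hands the job in, once; it reports no verdict.
Trained networks look in a picture, given as the dict that the camera call returned (one of the last four; its "shot" number tells which), for a name from the list of things; names that differ only in an ending like _2 or _b are one class to them, and where a whole thing is asked for, a point or a joint stands for the part that bears it (a point fixed in the world has none). Each returns a list of dicts, best first, with "conf" (0 to 1); they miss things now and then, are a little off and sometimes report something else, mostly with a low value. They report only what shows in the picture. A call takes as long as a camera call.
- recognise(picture, query): "at" ([column, row] in pixels, amid what is visible of it).
- masks_of(picture, query): "region" (420x560 bool, what is visible of it) and "at" ([column, row] in pixels, amid what is visible of it).
The state is a dict: "time": time; "joint_positions": joint angles; "joint_vel": joint speeds; "joint_torque": joint torques, N m; "ee_pos": TCP position; "eef_rot": TCP orientation; "ft_force": force on the tool from outside, world axes, zero at the start; "torque": the same for the moment, N m; "width": finger opening in m.
Only numpy, scipy, OpenCV 4.12 (cv2) and the standard library are available. Lean on these libraries where they do the work, as an engineer would, in place of code of your own. Each camera call takes 0.05 s, during which the arm holds its last target.

## Working session

There is one attempt and no reset: what is moved stays moved. The work goes in short steps, Python scripts to look and compute and a tool call to move; the robot and the scene stay as the last step left them, time stands still between calls to the robot, and variables do not carry over. Pictures are saved under pics/ and viewed, and the job is handed in when it is done.

Besides the shell and the picture viewer there is one more tool, called after "Call:" by a JSON object that holds its "method" and its "body", one argument or row to a line. play_rows: Moves the arm, as the interface text tells. Its arguments: {"type":"object","properties":{"moves":{"type":"array","items":{"type":"array"}},"grip_force":{"type":"number"}},"required":["moves"]}

```bash
mkdir -p pics; ls; python3 - <<'E'
from bench import *
import cv2,pickle
s=read_state(); print({k:s[k] for k in('time','ee_pos','eef_rot','ft_force','width')})
d={}
for n in('top','side','wrist'):
    c=camera(n); d[n]=c
    cv2.imwrite(f'pics/{n}0.png',c['frame'][:,:,::-1])
pickle.dump(d,open('p0.pkl','wb'))
for n in('top','side'):
  for q in('balance_a','bar_a_top','round_a_top','square_a_top','beaker','flask','weight','vial','jar'):
    print(n,q,[(round(r['conf'],2),[round(float(v),1) for v in r['at']]) for r in recognise(d[n],q)][:4])
E
```

```text
pics
{'time': 0.0, 'ee_pos': array([0.23676949, 0.5779904 , 0.22173952]), 'eef_rot': array([ 1.93165492e-01,  9.81165922e-01, -7.17629207e-04, -1.05935400e-04]), 'ft_force': array([-0.40886899, -0.12136813, -0.41880255]), 'width': 0.08733810523260538}
top balance_a [(0.94, [207.4, 201.9]), (0.88, [343.8, 201.3])]
top bar_a_top [(0.56, [186.1, 229.3])]
top round_a_top []
top square_a_top []
top beaker [(0.61, [357.6, 168.6]), (0.48, [182.8, 223.3])]
top flask []
top weight []
top vial [(0.53, [324.7, 196.2])]
top jar [(0.52, [276.5, 230.6])]
side balance_a [(0.61, [278.2, 161.4]), (0.59, [325.0, 281.6])]
side bar_a_top [(0.58, [326.2, 283.5]), (0.49, [251.3, 171.1]), (0.45, [247.6, 144.2]), (0.29, [286.9, 268.3])]
side round_a_top [(0.62, [250.0, 158.4]), (0.21, [327.4, 284.2])]
side square_a_top [(0.66, [264.4, 215.1]), (0.39, [229.6, 115.1])]
side beaker [(0.8, [365.2, 248.6]), (0.21, [246.2, 157.1]), (0.2, [225.3, 113.7])]
side flask [(0.9, [305.7, 137.4])]
side weight [(0.47, [277.3, 133.2]), (0.42, [249.7, 172.8])]
side vial [(0.68, [322.1, 234.2])]
side jar [(0.64, [265.9, 216.1])]
```

View pics/top0.png

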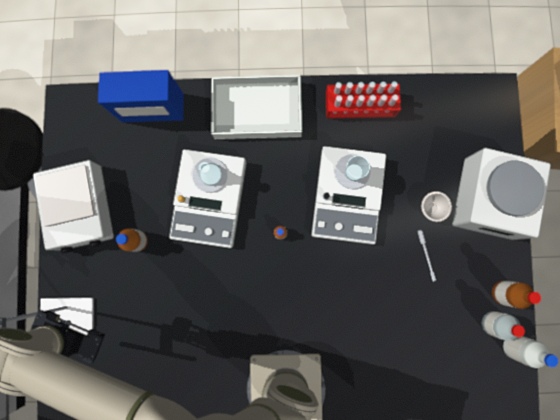

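View pics/side0.png

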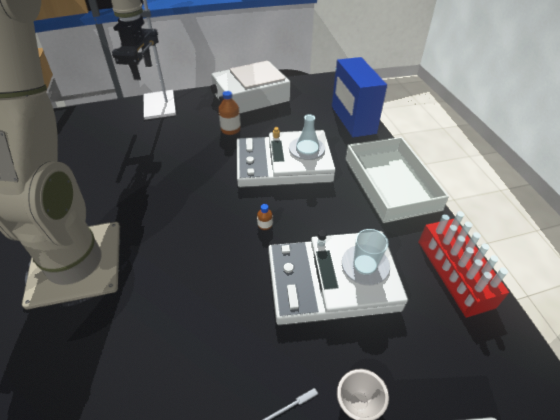

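```bash
python3 - <<'E'
import cv2,pickle,numpy as np
d=pickle.load(open('p0.pkl','rb'))
for n in('top','side'):
    c=d[n]; print(n,c['intrinsics'],c['k1'],c['camera_from_world'])
f=d['top']['frame'][:,:,::-1][130:270,150:400]
cv2.imwrite('pics/topc.png',cv2.resize(f,None,fx=3.2,fy=3.2,interpolation=cv2.INTER_CUBIC))
f=d['side']['frame'][:,:,::-1][80:330,180:430]
cv2.imwrite('pics/sidec.png',cv2.resize(f,None,fx=2.4,fy=2.4,interpolation=cv2.INTER_CUBIC))
E
```

```text
top [[437.08002967   0.         281.84439116]
 [  0.         437.08002967 216.31046239]
 [  0.           0.           1.        ]] -0.06480257336548997 [[-0.01850727 -0.99973821 -0.01345349  0.01145747]
 [-0.99554613  0.01967041 -0.09220073  0.57099378]
 [ 0.09244122  0.01168719 -0.99564955  1.42916441]
 [ 0.          0.          0.          1.        ]]
side [[381.41596272   0.         285.60786614]
 [  0.         381.41596272 209.62362279]
 [  0.           0.           1.        ]] -0.09274074229953691 [[ 0.96462222 -0.26322348  0.01474375 -0.55716821]
 [-0.18096243 -0.70175929 -0.68904753  0.14127754]
 [ 0.19172005  0.66200249 -0.72456616  0.9758751 ]
 [ 0.          0.          0.          1.        ]]
```

View pics/topc.png

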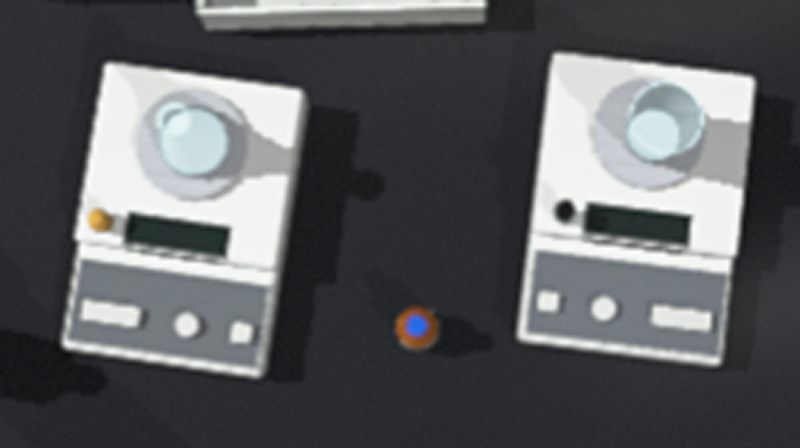

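View pics/sidec.png

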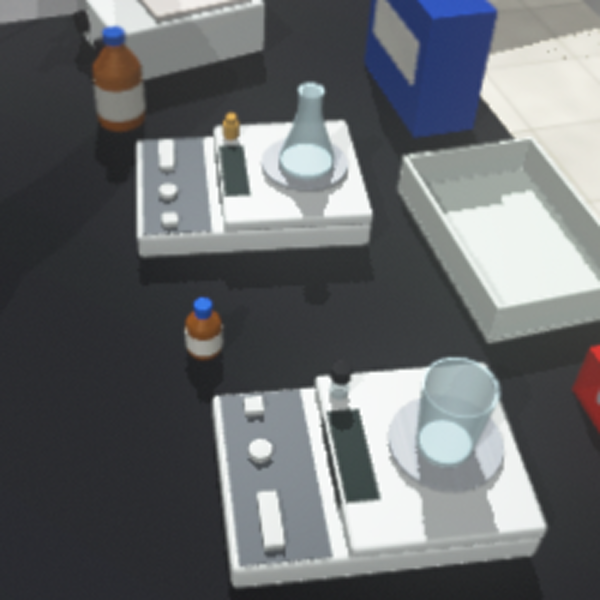

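The beaker stands on the right balance: bar right at about (363,229) in the top view, round at (338,226), square at (321,224). So this is balance_b. Next I'll triangulate the keys.

```bash
cat > h.py <<'E'
import numpy as np,cv2
from scipy.optimize import least_squares
def proj(c,P):
    P=np.atleast_2d(P);M=c['camera_from_world'];q=P@M[:3,:3].T+M[:3,3]
    s=q[:,:2]/q[:,2:];s=s*(1+c['k1']*(s**2).sum(1,keepdims=True))
    return s@c['intrinsics'][:2,:2].T+c['intrinsics'][:2,2]
def onplane(c,uv,z):
    return least_squares(lambda p:(proj(c,[[p[0],p[1],z]])-uv).ravel(),[.5,0]).x
KEY=np.array([[-.108,-.057,.054],[-.108,.023,.054],[-.108,.08,.054]])
def place(p,L):
    c,s=np.cos(p[2]),np.sin(p[2]);L=np.atleast_2d(L)
    return np.c_[p[0]+c*L[:,0]-s*L[:,1],p[1]+s*L[:,0]+c*L[:,1],L[:,2]]
E
python3 - <<'E'
from h import *;import pickle
d=pickle.load(open('p0.pkl','rb'))
# refine centroids: bright blobs near picks
picks={'top':[(363.1,229.4),(338.4,226.2),(321.2,224.1)],'side':[(292.9,297.1),(288.3,267.9),(285.8,249.5)]}
obs={}
for n in picks:
    g=cv2.cvtColor(d[n]['frame'],cv2.COLOR_RGB2GRAY);o=[]
    for u,v in picks[n]:
        m=(g>165).astype(np.uint8);_,lab,st,ce=cv2.connectedComponentsWithStats(m,connectivity=4)
        l=lab[round(v),round(u)];print(n,(u,v),g[round(v),round(u)],l and (st[l],ce[l].round(1)))
        o.append((u,v))
    obs[n]=np.array(o)
    print([onplane(d[n],np.array(p),.054).round(4) for p in o])
r=lambda p:np.concatenate([(proj(d[n],place(p,KEY))-obs[n]).ravel() for n in obs])
f=least_squares(r,[.65,-.2,0]);print(f.x,r(f.x).round(1));print(place(f.x,KEY).round(4))
E
```

```text
top (363.1, 229.4) 228 (array([353, 225,  19,   9, 114], dtype=int32), array([362.4, 229. ]))
top (338.4, 226.2) 231 (array([335, 223,   7,   7,  44], dtype=int32), array([338. , 226.1]))
top (321.2, 224.1) 233 (array([318, 221,   7,   6,  38], dtype=int32), array([320.8, 223.5]))
[array([ 0.5205, -0.2636]), array([ 0.5326, -0.1834]), array([ 0.5405, -0.1276])]
side (292.9, 297.1) 238 (array([287, 284,  12,  24, 202], dtype=int32), array([292.3, 295.4]))
side (288.3, 267.9) 240 (array([283, 263,  11,   8,  68], dtype=int32), array([288. , 266.3]))
side (285.8, 249.5) 238 (array([281, 245,   9,   7,  55], dtype=int32), array([285.3, 248. ]))
[array([ 0.5207, -0.2681]), array([ 0.5321, -0.1884]), array([ 0.5409, -0.1332])]
[ 0.63594569 -0.22542154 -0.14716908] [ 0.7 -0.1  1.   0.   0.9 -0.1 -0.2 -0.8 -0.  -0.5 -0.3 -0.8]
[[ 0.5208 -0.266   0.054 ]
 [ 0.5325 -0.1868  0.054 ]
 [ 0.5408 -0.1304  0.054 ]]
```

Call:
{"method": "play_rows", "body": {
  "moves": [
    [[0, 0, -5], [0, 0, 0], 0],
    [[-3.6, -4.2, -6], [0, 0, -0.05], 0],
    [[-7.2, -8.4, -6], [0, 0, -0.1], 0],
    [[-10.8, -12.6, -6], [0, 0, -0.15], 0],
    [[-14.4, -16.8, -6], [0, 0, -0.2], 0],
    [[-18, -21, -6], [0, 0, -0.24], 0],
    [[-21.6, -25.2, -6], [0, 0, -0.24], 0],
    [[-25.2, -29.4, -6], [0, 0, -0.24], 0]
  ]
}}

```text
time: 2.05
ee_pos: [0.359, 0.209, 0.2828]
eef_rot: [0.074, 0.997, 0.0, 0.0]
ft_force: [1.1, 0.4, 0.0]
width: 0.0154
```

Call:
{"method": "play_rows", "body": {
  "moves": [
    [[-2.6, -5, 0], [0, 0, 0], 0],
    [[-5.2, -10, 0], [0, 0, 0], 0],
    [[-7.8, -15, 0], [0, 0, 0], 0],
    [[-10.4, -20, 0], [0, 0, 0], 0],
    [[-13, -25, 0], [0, 0, 0], 0],
    [[-15.6, -30, 0], [0, 0, 0], 0],
    [[-18.2, -35, 0], [0, 0, 0], 0],
    [[-20.8, -40, 1], [0, 0, 0], 0]
  ]
}}

```text
time: 3.05
ee_pos: [0.506, -0.2172, 0.2734]
eef_rot: [0.074, 0.997, 0.0, 0.001]
ft_force: [-0.0, 1.0, 0.6]
width: 0.0003
```

Call:
{"method": "play_rows", "body": {
  "moves": [
    [[-2.2, -4.6, 5], [0, 0, 0], 0],
    [[-2.2, -4.6, 10], [0, 0, 0], 0],
    [[-2.2, -4.6, 14], [0, 0, 0], 0],
    [[-2.2, -4.6, 14], [0, 0, 0], 0],
    [[-2.2, -4.6, 14], [0, 0, 0], 0]
  ]
}}

```text
time: 3.68
ee_pos: [0.5209, -0.2647, 0.1344]
eef_rot: [0.074, 0.997, -0.0, 0.001]
ft_force: [0.2, 0.9, -0.0]
width: 0.0004
```

```bash
python3 - <<'E'
from bench import *
from h import *;import pickle
s=read_state(); print({k:s[k] for k in('time','ee_pos','eef_rot','ft_force','width')})
d={}
for n in('top','side','wrist'):
    c=camera(n); d[n]=c
pickle.dump(d,open('p1.pkl','wb'))
cv2.imwrite('pics/w1.png',d['wrist']['frame'][:,:,::-1])
f=d['side']['frame'][:,:,::-1][200:330,230:430]
cv2.imwrite('pics/s1.png',cv2.resize(f,None,fx=4,fy=4,interpolation=cv2.INTER_CUBIC))
P=place([ 0.63594569, -0.22542154, -0.14716908],KEY)
for n in d: print(n,proj(d[n],P).round(1).tolist(),proj(d[n],s['ee_pos']).round(1))
E
```

```text
{'time': 3.675, 'ee_pos': array([ 0.52085734, -0.26469707,  0.13436639]), 'eef_rot': array([ 7.42115722e-02,  9.97241996e-01, -2.00188259e-04,  1.00200932e-03]), 'ft_force': array([ 0.20851395,  0.88096193, -0.01908406]), 'width': 0.0004435884760926842}
top [[363.8, 229.3], [339.4, 226.2], [322.1, 224.0]] [[367.9 227.6]]
side [[292.7, 296.3], [288.3, 267.4], [285.5, 248.7]] [[293.6 276. ]]
wrist [[276.2, 207.8], [368.9, 207.7], [434.3, 207.6]] [[277.7 246.8]]
```

View pics/w1.png

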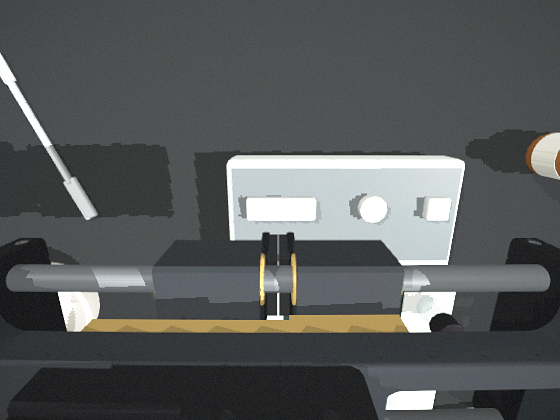

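View pics/s1.png

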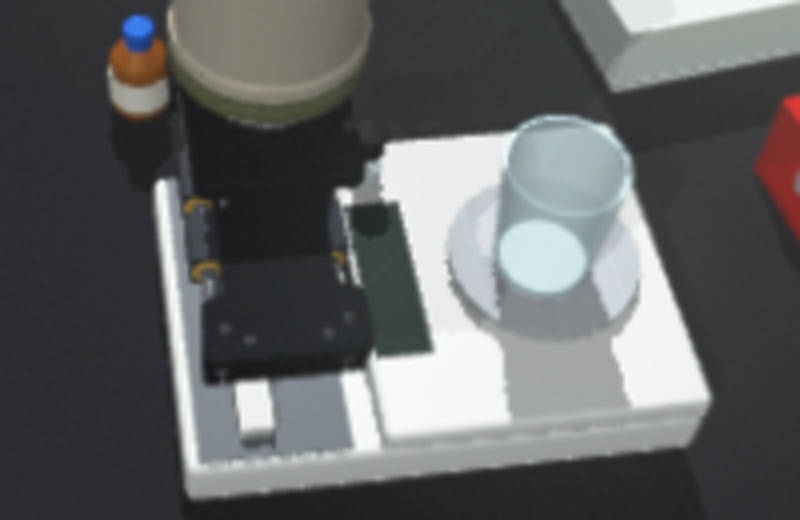

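The wrist view puts the keys at (281,209), (373,209) and (437,209). That is about 2–3 mm further toward +y than my fit, so I'll correct by 2 mm, which is well within the bar. Now I'll lower to just above it.

Call:
{"method": "play_rows", "body": {
  "moves": [
    [[0, 0.2, 3], [0, 0, 0], 0],
    [[0, 0.2, 6], [0, 0, 0], 0],
    [[0, 0.2, 7.4], [0, 0, 0], 0],
    [[0, 0.2, 7.4], [0, 0, 0], 0],
    [[0, 0.2, 7.4], [0, 0, 0], 0]
  ]
}}

```text
time: 4.45
ee_pos: [0.521, -0.2628, 0.0598]
eef_rot: [0.074, 0.997, -0.0, 0.001]
ft_force: [-0.2, -0.6, -0.6]
width: 0.0002
```

```bash
python3 - <<'E'
from bench import *
from h import *
s=read_state(); print({k:s[k] for k in('time','ee_pos','eef_rot','ft_force','width')})
c=camera('side')
f=c['frame'][:,:,::-1][200:330,230:430]
cv2.imwrite('pics/s2.png',cv2.resize(f,None,fx=4,fy=4,interpolation=cv2.INTER_CUBIC))
cv2.imwrite('pics/w2.png',camera('wrist')['frame'][:,:,::-1])
E
```

```text
{'time': 4.45, 'ee_pos': array([ 0.52104243, -0.26284354,  0.05983554]), 'eef_rot': array([ 7.43824937e-02,  9.97229371e-01, -1.90958382e-04,  8.88152634e-04]), 'ft_force': array([-0.19508009, -0.55783438, -0.57834515]), 'width': 0.00019538288345606966}
```

View pics/s2.png

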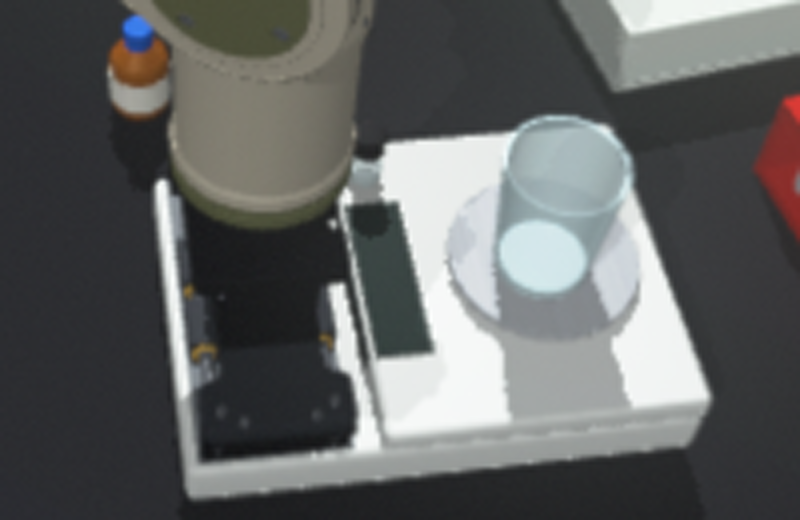

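View pics/w2.png

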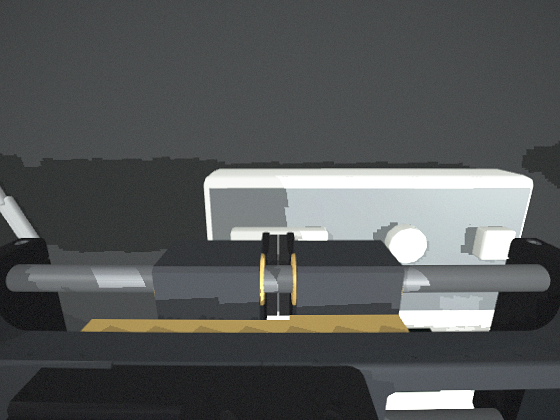

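The bar spans columns 231–328 and the fingers sit at 279, so they are centred. Pressing now in small steps.

Call:
{"method": "play_rows", "body": {
  "moves": [
    [[0, 0, 0.3], [0, 0, 0], 0],
    [[0, 0, 0.5], [0, 0, 0], 0],
    [[0, 0, 0.7], [0, 0, 0], 0],
    [[0, 0, 0.8], [0, 0, 0], 0],
    [[0, 0, 0.8], [0, 0, 0], 0],
    [[0, 0, 0.8], [0, 0, 0], 0]
  ]
}}

```text
time: 5.3
ee_pos: [0.5204, -0.2624, 0.0507]
eef_rot: [0.074, 0.997, 0.0, 0.0]
ft_force: [0.8, 1.1, 2.9]
width: 0.0006
```

Call:
{"method": "play_rows", "body": {
  "moves": [
    [[0, 0, 0.1], [0, 0, 0], 0],
    [[0, 0, 0.2], [0, 0, 0], 0],
    [[0, 0, 0.2], [0, 0, 0], 0],
    [[0, 0, 0.2], [0, 0, 0], 0]
  ]
}}

```text
time: 5.8
ee_pos: [0.5204, -0.2624, 0.0486]
eef_rot: [0.074, 0.997, 0.0, 0.0]
ft_force: [-0.0, 0.0, 5.5]
width: 0.0005
```

```bash
python3 - <<'E'
from bench import *
import numpy as np
F=[];Z=[]
for i in range(6):
    camera('wrist'); s=read_state(); F.append(s['ft_force'][2]);Z.append(s['ee_pos'][2])
print(np.round(F,2),np.round(Z,4),s['time'])
E
```

```text
[4.9  3.61 4.18 5.7  4.32 4.17] [0.0486 0.0486 0.0486 0.0486 0.0486 0.0486] 6.1
```

Mean force is 4.5 N at 5.4 mm depth, so the bar is pressed. I'll release it and move 80 mm along to the round key.

Call:
{"method": "play_rows", "body": {
  "moves": [
    [[0, 0, -0.3], [0, 0, 0], 0],
    [[0, 0, -1.2], [0, 0, 0], 0],
    [[0, 0, -3], [0, 0, 0], 0],
    [[0, 3, -3], [0, 0, 0], 0],
    [[0, 7, -3], [0, 0, 0], 0],
    [[0, 8, -3], [0, 0, 0], 0],
    [[0, 8, -3], [0, 0, 0], 0]
  ]
}}

```text
time: 6.98
ee_pos: [0.5324, -0.183, 0.0792]
eef_rot: [0.074, 0.997, 0.0, 0.0]
ft_force: [0.2, -0.4, 0.3]
width: 0.0004
```

```bash
python3 - <<'E'
from bench import *
from h import *
c=camera('side')
s=read_state(); print({k:s[k] for k in('time','ee_pos','ft_force')})
f=c['frame'][:,:,::-1][200:330,230:430]
cv2.imwrite('pics/s3.png',cv2.resize(f,None,fx=4,fy=4,interpolation=cv2.INTER_CUBIC))
cv2.imwrite('pics/w3.png',camera('wrist')['frame'][:,:,::-1])
E
```

```text
{'time': 7.025, 'ee_pos': array([ 0.5320244 , -0.18414529,  0.07909063]), 'ft_force': array([ 0.40747311, -0.71757588,  0.24399732])}
```

View pics/s3.png

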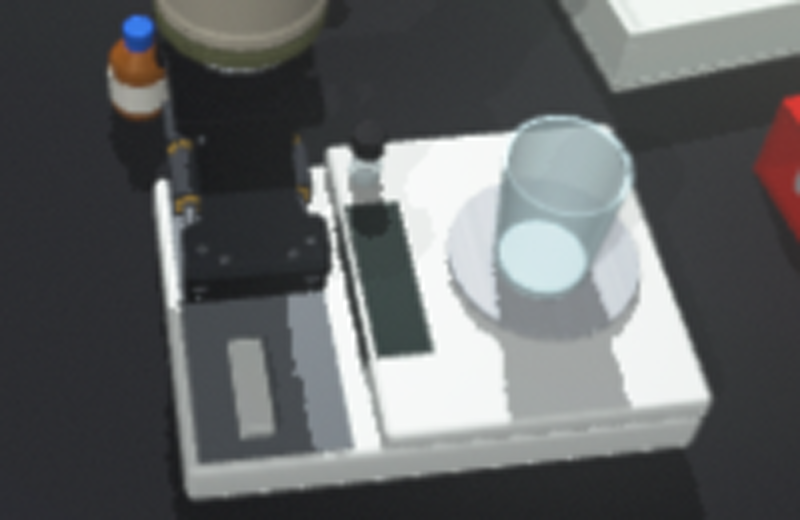

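View pics/w3.png

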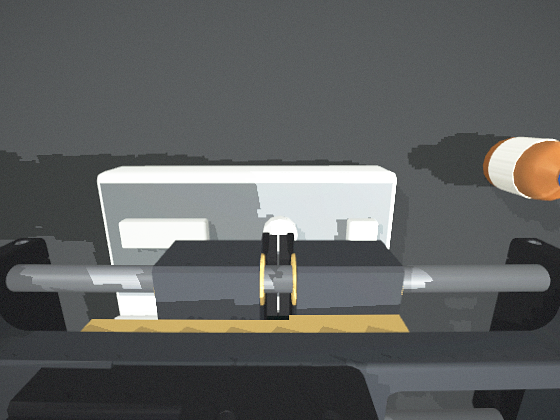

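The round key is centred under the fingers (about column 280). Pressing it.

Call:
{"method": "play_rows", "body": {
  "moves": [
    [[0, 0, 1.2], [0, 0, 0], 0],
    [[0, 0, 2.1], [0, 0, 0], 0],
    [[0, 0, 2.5], [0, 0, 0], 0],
    [[0, 0, 2.7], [0, 0, 0], 0],
    [[0, 0, 2.8], [0, 0, 0], 0],
    [[0, 0, 2.8], [0, 0, 0], 0],
    [[0, 0, 2.8], [0, 0, 0], 0]
  ]
}}

```text
time: 7.95
ee_pos: [0.5323, -0.1834, 0.0508]
eef_rot: [0.074, 0.997, -0.0, 0.0]
ft_force: [-2.5, -2.3, 3.3]
width: 0.0006
```

Call:
{"method": "play_rows", "body": {
  "moves": [
    [[0, 0, 0.1], [0, 0, 0], 0],
    [[0, 0, 0.2], [0, 0, 0], 0],
    [[0, 0, 0.2], [0, 0, 0], 0],
    [[0, 0, 0.2], [0, 0, 0], 0]
  ]
}}

```text
time: 8.45
ee_pos: [0.5323, -0.1834, 0.0486]
eef_rot: [0.074, 0.997, -0.0, 0.0]
ft_force: [-1.3, -2.4, 3.8]
width: 0.0005
```

```bash
python3 - <<'E'
from bench import *
import numpy as np
F=[];Z=[]
for i in range(6):
    camera('wrist'); s=read_state(); F.append(s['ft_force'][2]);Z.append(s['ee_pos'][2])
print(np.round(F,2),np.round(Z,4),s['time'],s['ee_pos'])
E
```

```text
[4.23 4.85 4.77 4.73 3.86 4.25] [0.0487 0.0486 0.0486 0.0486 0.0486 0.0486] 8.75 [ 0.53230874 -0.18340066  0.04860401]
```

The round key is pressed: 4.45 N at 5.4 mm. Releasing and withdrawing.

Call:
{"method": "play_rows", "body": {
  "moves": [
    [[0, 0, -0.3], [0, 0, 0], 0],
    [[0, 0, -1.2], [0, 0, 0], 0],
    [[0, 0, -4], [0, 0, 0], 0],
    [[0, 0, -9], [0, 0, 0], 0],
    [[0, 0, -14], [0, 0, 0], 0],
    [[4, 4, -18], [0, 0, 0], 0],
    [[8, 9, -20], [0, 0, 0], 0],
    [[8, 14, -20], [0, 0, 0], 0]
  ]
}}

```text
time: 9.75
ee_pos: [0.4727, -0.0321, 0.251]
eef_rot: [0.075, 0.997, 0.003, 0.002]
ft_force: [1.3, 1.5, -0.0]
width: 0.0003
```

Call:
{"method": "play_rows", "body": {
  "moves": [
    [[0, 5, 0], [0, 0, 0], 0],
    [[0, 10, 0], [0, 0, 0], 0],
    [[0, 10, 0], [0, 0, 0], 0],
    [[0, 10, 0], [0, 0, 0], 0]
  ]
}}

```text
time: 10.25
ee_pos: [0.4883, 0.0655, 0.2486]
eef_rot: [0.074, 0.997, -0.0, -0.0]
ft_force: [1.0, 0.1, -0.7]
width: 0.0004
```

```bash
python3 - <<'E'
from bench import *
from h import *;import pickle
d0=pickle.load(open('p0.pkl','rb'))
s=read_state(); print({k:s[k] for k in('time','ee_pos','ft_force')},np.abs(s['joint_vel']).max())
o=[]
for n,sl in(('side',np.s_[200:330,230:430]),('top',np.s_[130:260,300:400])):
    c=camera(n)
    for f in(d0[n],c): o.append(cv2.resize(f['frame'][:,:,::-1][sl],(400,290),interpolation=cv2.INTER_CUBIC))
cv2.imwrite('pics/cmp.png',np.vstack([np.hstack(o[:2]),np.hstack(o[2:])]))
E
```

```text
{'time': 10.25, 'ee_pos': array([0.48831082, 0.06547185, 0.24855613]), 'ft_force': array([ 0.96944153,  0.10462218, -0.65552506])} 0.018045241697424212
```

View pics/cmp.png

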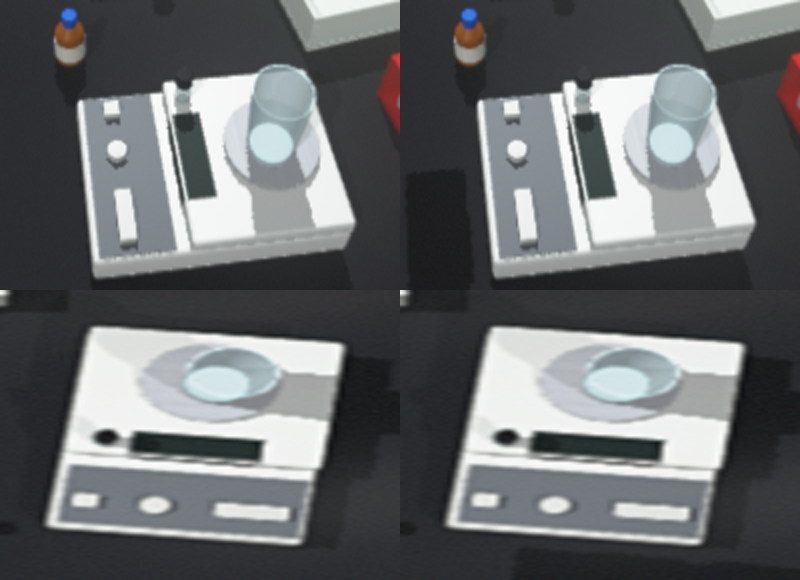

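The before (left) and after (right) pictures match. The keys at (117,151) and (126,215) are up again, and the beaker, vial and jar haven't moved. Handing in.

```bash
python3 -c "
from bench import *
print(close_job())"
```

```text
the job is handed in; nothing more can be done
None
```

I pressed the bar key (tare) and then the round key (print) on balance_b, the right-hand one with the beaker, using the closed fingertips. I then withdrew and handed in the job at about 10.4 s.

- **Presses:** each key went down about 5.4 mm, from the TCP height against the nominal 54 mm key top. The mean force was about 4.5 N on both, which fits the key spring at that depth, short of the 6 mm stop. There is no direct reading of the key joints, so this rests on height and force.
- **After the presses:** side and top pictures from before and after show both keys up again, and the beaker, vial and jar where they were. I only compared the area around balance_b; the arm went nowhere near the keys of balance_a.
- **Disagreement:** the cameras differed by about 2–5 mm on the keys' y position. I settled it with the wrist view, which showed the fingers centred on each key before pressing.

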